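Index the drying hood and slide the tray of painted models in

TASK

Pull up the red spring pin and swing the drying hood round to the loading position, where its open front faces the cardboard pad, then let the pin drop fully into the hole there (the one with the red mark). Then slide the blue tray along the pad, without lifting it up, into the hood's side slots until it is fully home against the back, with both painted models still standing on it, and let go. Leave the other things on the bench where they are.

Things in the scene. Friction and masses are not known exactly. Their poses are not given: they have to be found in the camera images.
- station: Fixed drying station. Origin on the hood's vertical swivel axis at table height, z up; +x is the way the tray is pushed home. Grey round foot 272 mm across. On its +x side an aluminium index ring sector (mid radius 118 mm, 26 mm wide, top 26 mm above the table) with two holes: the loading hole on the +x axis and the parked hole 60 degrees counter-clockwise from it (seen from above).
- load_hole (a point): Centre of the loading hole's mouth on top of the index ring, 118 mm from the swivel axis along station +x, 26 mm above the table; 15.6 mm wide along the ring. A red mark lies on its outer side. Axes as station.
- pad_edge (a point): Middle of the cardboard pad's edge next to the hood, on its level top, 31 mm above the table, 110 mm from the swivel axis towards station -x. Axes as station. From here the pad reaches 260 mm towards -x, 110 mm to +y and 180 mm to -y. The tray starts on it; the swivelling hood passes up to 7 mm from this edge.
- hood (a joint): Swivel angle of the hood, rad, counter-clockwise positive seen from above. 0 = loading position, open front facing the pad (station -x); about 1.05 (60 degrees) = parked, the start: it is to be turned 60 degrees clockwise. Range -0.2 to 1.25. Turns freely when the pin is lifted (under 1 N at the knob); locked with about 0.015 rad play when the pin is in a hole.
- bay (a point): Point on the swivel axis on the hood's floor (grey disc, 105 mm radius, top 30 mm above the table). Turns with the hood: its axes equal the station's at hood 0, its -x is the open front. White box with a clear roof (top 100 mm above the table), inside 116 mm wide and 66 mm high; back wall's inner face at x = +61.5 mm. With the tray fully home the tray's origin lies here within 2 mm.
- mouth (a point): Middle of the hood's mouth at floor height, 62 mm from the swivel axis; axes as bay. Flared lips reach 16 mm further out at both sides. Inside, along each side wall, an aluminium rail (50 to 58 mm from the middle, underside 9 mm above the floor) makes the slot for the tray's edge, with 3 mm play at each side.
- pin (a joint): Lift of the spring index pin in m: 0 = fully down in a hole, at most 0.026. Lifted more than 14 mm it clears the ring and the hood can be turned. A spring pushes it down with 3 N at the bottom, 8 N at the top; let go over a hole it drops in by itself, elsewhere it rests on the ring at about 0.014.
- pin_knob (a point): Centre of the pin's red knob: upright cylinder of 28 mm diameter, 25 mm high, on the bracket behind the hood's back wall, 118 mm from the swivel axis on the hood's +x side; axes as bay. Centre 92.5 mm above the table when the pin is down; it rises with the pin and goes round with the hood. Below it the bracket's brass bushing tops out 72 mm above the table.
- tray: Blue tray, about 0.2 to 0.38 kg, 120 mm long (x) by 110 mm wide (y), base 4 mm thick; origin at the centre of its underside, +x is the leading end. The bare outer 10 mm of the base at each side runs in the slots; inside it rims 14 mm high (24 mm at the handle end). It starts on the pad (31 mm high) with its handle away from the hood; to be slid along the pad on to the hood's floor (30 mm), not lifted.
- handle (a point): Where to grip the tray's yellow handle: an upright bar 12 mm thick (along tray y), 34 mm high (14 to 48 mm above the tray's underside) and 55 mm long (tray x = -115 to -60 mm). This point is at tray x = -95 mm, y = 0, 30 mm above the underside. Axes as tray.
- car: Green painted model car, loose on the tray, 78 x 38 x 25 mm, 60 g; origin at the centre of its underside, z up.
- figure: Grey painted figurine, loose on the tray, round base 34 mm across, 49 mm high, 40 g; origin at the centre of its underside, z up. It topples if jerked.
- jar_red: Bystander: paint jar with red lid, 38 mm across, 42 mm high, on the pad. Origin at the centre of its underside.
- jar_ochre: Bystander: paint jar with yellow lid, 38 mm across, 42 mm high, on the pad. Origin at the centre of its underside.
- thinner: Bystander: white thinner bottle with blue cap, 60 mm across, 100 mm high, on the table. Origin at the centre of its underside.
- brush: Bystander: paint brush lying on the table, 170 mm long.
- tape: Bystander: roll of yellow masking tape lying flat, 90 mm across, 24 mm high.
- rinse_mug: Bystander: white mug, 76 mm across, 85 mm high. Origin at the centre of its underside.
There are look-alikes about, which are no part of the job. There is more than one size of the figure; the job needs the smaller.

How it is judged:
On the way, in this order (a step that is already met when the one before it is completed fails the run):
1. the spring pin is drawn clear of its hole (value of joint pin above 0.013 m), for 0.05 s.
2. the hood is in the loading position (within 0.04 rad) with the pin dropped into the hole there (value of joint hood between -0.04 and 0.04 rad and value of joint pin below 0.004 m), for 0.2 s.
3. the tray is fully home in the hood's slots (all of step 2 and x of tray in the frame of bay above -0.006 m and horizontal distance between tray and bay below 0.01 m and angle between the x axis of tray and the x axis of bay, either way round below 0.08 rad and z of tray in the frame of bay between -0.004 and 0.005 m), for 0.2 s.
At the end, for the whole second after the job is handed in: The hood is in the loading position (within 0.04 rad) with the pin fully down (within 4 mm); the tray lies on the hood's floor in the slots, within 6 mm of fully home, lined up within 0.08 rad, at rest and released; car and figurine stand upright (within 0.2 rad) on the tray, inside its rims (all of step 3 and x of car in the frame of tray between -0.06 and 0.06 m and y of car in the frame of tray between -0.045 and 0.045 m and z of car in the frame of tray between -0.005 and 0.015 m and angle between each of car, figure's own z axis and vertical below 0.2 rad and x of figure in the frame of tray between -0.06 and 0.06 m and y of figure in the frame of tray between -0.045 and 0.045 m and z of figure in the frame of tray between -0.005 and 0.015 m and linear speed of tray below 0.01 m/s); the robot touches nothing.
It fails at once if the tray was lifted up (over 40 mm above the pad) instead of slid (height (world z) of tray above 0.071 m).
It fails at once if a painted model toppled or left the tray (angle between any of figure, car's own z axis and vertical above 0.7 rad or distance between any of figure, car and tray above 0.09 m).
It fails at once if a bystander was shifted by more than 30 mm (distance of any of jar_red, jar_ochre, thinner, brush, tape, rinse_mug from where it was at the start of the episode above 0.03 m).
It also fails if it takes over 67 s, if anything falls off the work surface, if the arm or the gripper's body presses on something with over 40 N, if the wrist force passes 120 N, or if a joint passes its speed limit or range.

ROBOT

A 6-joint arm with a two-finger parallel gripper is mounted at the origin on the work surface. World frame = base frame: x ahead of the robot, y to its left, z up, the work surface at z = 0. Lengths are in m, angles in rad, forces in N, time in s.
With the tool pointing down it reaches from about 0.325 to 0.775 m from the base axis. Payload 5.5 kg.
Tool frame: the origin (TCP) lies where the fingers leave the gripper's body, on its centre line; the fingertips stand 73 mm ahead of it and the grasp point (between the pads) lies 54 mm ahead of it; z points along the fingers, y is the direction in which the jaws open and shut (so a half turn about z gives the same grasp; the last joint's range is limited). The gripper opens to 85 mm and grips with 20 to 120 N. Pads are 22 mm wide; open, the fingers measure 114 mm over their backs; the gripper's body (76 mm by 85 mm) begins 54 mm behind the grasp point. The pads swing forward as they close: fully open they stand 13 mm farther back than shut.
Start: joints at [1.254, 0.091, 1.231, -0, 1.82, -0.057], TCP at [0.154, 0.58, 0.304] pointing down, gripper open.
Joint ranges: [-2.87, 2.87], [-0.86, 2.18], [0.17, 2.46], [-1.51, 4.65], [0.06, 2.69], [-2.65, 2.65]. Speed limits (rad/s): [2.57, 2.57, 3.01, 3.14, 3.14, 3.14].

INTERFACE

Orientations are given as a 3x3 rotation matrix whose columns are the frame's x, y, z axes.
In Python, from cell import bot gives the robot as it stands.
- The arm moves only by the tool move_arm, never from a script. Its argument "increments" is a list that holds one entry, the list of rows, each a list of 7 numbers: the shift along the tool's x, y, z as a fraction of full scale, then the turn, a rotation vector about the tool's x, y, z as a fraction of full scale, then the opening, from 0 (shut) to 1 (fully open). In form: [[[tx, ty, tz, wx, wy, wz, jaw], ...]]. A call has 1 to 5 rows; each row shifts and turns the pose as measured when the row begins, along the tool's axes as they then stand; what a row does not reach is not made up. Full scale, the value 1, is 30 mm for a shift and 0.12 rad for a turn. A row lasts 1/12 s, in which the tool goes at most 41.7 mm and 7.16 degrees, less where a joint would pass 70% of its speed; a pose out of reach is approached as far as the arm can. A call with a number of a shift or a turn outside -1 to 1 is refused whole. A call with a gripper value outside its range is refused whole. The fingers move at their own pace and stop on an object; the grip force is fixed at half the most. Time passes only in rows, so rows that do not move let the fingers close. It gives the time, the measured TCP pose, the force and the opening at its end, in the units of the state.
- bot.read_state(): the state, without advancing time (a new reading comes with each control period).
- bot.read_camera(name): name is "scene" or "side" or "wrist"; returns the picture (420x560x3 uint8, red, green, blue); there is no depth.
- bot.camera_model(name): a dict with "vertical_fov" (degrees; the focal length in pixels is half the picture's height over the tangent of half this angle, whatever the lens; pixels are square), "cx", "cy" (the principal point, pixels), "k1" (the pictures are not rectified: a ray, as slopes to the right and down, at radius r is drawn at 1 + k1 r^2 times it, then the intrinsics apply), "origin" and "attitude" of the camera in the world; the wrist camera has in their place "hand_eye" (4x4, takes a point from camera to tool coordinates, whose origin is the TCP and whose axes are the flange's). Camera axes: x right, y down, z forward; pixel columns grow to the right and rows downward; lengths in m; the calibration is good to about 2 mm. A picture is of the moment at which its call begins: read the wrist's pose just before it. camera_model takes no time and is no camera call.
- bot.sign_off(): hands the job in, once; it reports no verdict.
The state is a dict: "time": time; "q": joint angles; "qd": joint speeds; "effort": joint torques, N m; "eef_pos": TCP position; "tcp_rot": TCP orientation; "force": force on the tool from outside, world axes, zero at the start; "ft_torque": the same for the moment, N m; "grip_width": finger opening in m.
Only numpy, scipy, OpenCV 4.12 (cv2) and the standard library are available. Lean on these libraries where they do the work, as an engineer would, in place of code of your own. Each camera call takes 0.05 s, during which the arm holds its last target. There are 200 camera calls.

## Working session

There is one attempt and no reset: what is moved stays moved. The work goes in short steps, Python scripts to look and compute and a tool call to move; the robot and the scene stay as the last step left them, time stands still between calls to the robot, and variables do not carry over. Pictures are saved under pics/ and viewed, about 8 in all and at most 12, crops included, and the job is handed in when it is done.

Besides the shell and the picture viewer there is one more tool, called after "Emit:" by a JSON object that holds its "op" and its "data", one argument or row to a line. move_arm: Moves the arm, as the interface text tells. Its arguments: {"type":"object","properties":{"increments":{"type":"array"}},"required":["increments"]}

```bash
mkdir -p pics; ls; cat > h.py <<'E'
import numpy as np, cv2
from cell import bot
def cam(name):
    m=bot.camera_model(name); f=210/np.tan(np.radians(m['vertical_fov'])/2)
    if name=='wrist':
        s=bot.read_state(); T=np.eye(4);T[:3,:3]=np.array(s['tcp_rot']);T[:3,3]=s['eef_pos']
        T=T@np.array(m['hand_eye']); R,o=T[:3,:3],T[:3,3]
    else: R,o=np.array(m['attitude']),np.array(m['origin'])
    if R.shape!=(3,3): print('att',R)
    return m,f,R,o
def proj(P,c):
    m,f,R,o=c; p=(np.atleast_2d(P)-o)@R; s=p[:,:2]/p[:,2:]; s=s*(1+m['k1']*(s**2).sum(1,keepdims=True))
    return s*f+[m['cx'],m['cy']]
def back(uv,z,c):
    m,f,R,o=c; d=(np.atleast_2d(uv).astype(float)-[m['cx'],m['cy']])/f; s=d.copy()
    for _ in range(20): s=d/(1+m['k1']*(s**2).sum(1,keepdims=True))
    r=np.c_[s,np.ones(len(s))]@R.T; return o+r*((z-o[2])/r[:,2])[:,None]
def save(im,n): cv2.imwrite('pics/'+n,im[:,:,::-1])
E
python3 - <<'E'
from h import *
a=bot.read_camera('scene');b=bot.read_camera('side');save(a,'scene.png');save(b,'side.png')
for n in('scene','side'):
    print(bot.camera_model(n))
print(bot.camera_model('wrist')); s=bot.read_state();print(s)
np.save('scene.npy',a);np.save('side.npy',b)
E
```

```text
pics
{'vertical_fov': 48.05253714269429, 'cx': 276.34494162588004, 'cy': 214.28462126343385, 'k1': 0.0030939575457621196, 'origin': array([0.91942195, 0.77738485, 0.95752009]), 'attitude': array([[-0.88589139,  0.33025549, -0.32577254],
       [ 0.46382207,  0.61833534, -0.63445291],
       [-0.00809488, -0.71315687, -0.70095774]])}
{'vertical_fov': 55.346857756201786, 'cx': 272.52982391039524, 'cy': 210.63504752194834, 'k1': -0.08733722510285304, 'origin': array([0.46547867, 0.75266961, 0.76832148]), 'attitude': array([[-0.99902686, -0.02646721,  0.03528196],
       [-0.04392357,  0.66968089, -0.74134892],
       [-0.00400622, -0.74217719, -0.67019173]])}
{'vertical_fov': 67.18039680365463, 'cx': 280.8089298402347, 'cy': 212.2810926023028, 'k1': -0.07079106319779017, 'hand_eye': array([[ 6.46222655e-04, -9.62892203e-01, -2.69885507e-01,
         6.81956856e-02],
       [ 9.99999757e-01,  5.51895545e-04,  4.25389941e-04,
        -1.86036390e-04],
       [-2.60656049e-04, -2.69885717e-01,  9.62892326e-01,
        -6.85421770e-02],
       [ 0.00000000e+00,  0.00000000e+00,  0.00000000e+00,
         1.00000000e+00]])}
{'time': 0.1, 'q': array([ 1.25430381e+00,  9.17750432e-02,  1.23176360e+00, -1.76486833e-05,
        1.81979174e+00, -5.67032598e-02]), 'qd': array([-0.00112137, -0.00218898, -0.00323355,  0.00241708, -0.00256112,
        0.00107478]), 'effort': array([ 2.17419540e-03, -4.60216999e+01, -4.19219005e+01, -1.23207728e-04,
        1.06472435e-02,  8.06791689e-06]), 'eef_pos': array([0.1540955 , 0.57974623, 0.30286998]), 'tcp_rot': array([[-9.66443001e-01,  2.56880616e-01, -5.24588665e-04],
       [ 2.56881139e-01,  9.66441584e-01, -1.65674795e-03],
       [ 8.13978668e-05, -1.73590939e-03, -9.99998490e-01]]), 'force': array([ 0.3783229 , -0.66403007, -0.56364136]), 'ft_torque': array([-0.03607438, -0.00648026,  0.01776101]), 'grip_width': 0.08549479042867573}
```

View pics/scene.png

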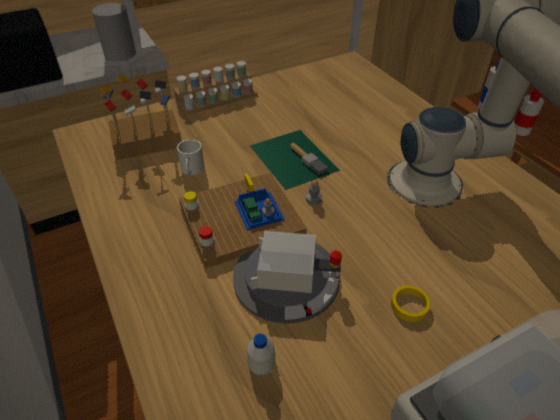

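View pics/side.png

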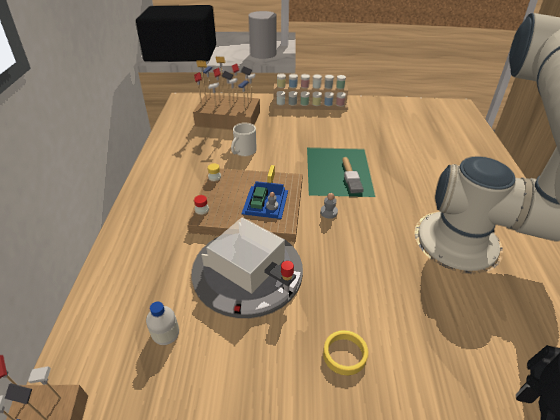

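Scene view: the hood is at (287,262) with the red knob at (335,258) and the red mark at (308,311). The tray is at (260,208) with its yellow handle at (249,182). The two figure candidates are the one on the tray at (268,207) and the bigger one on the table at (315,192). The one on the tray is meant. I'll enlarge both views to get pixel positions.

```bash
python3 - <<'E'
from h import *
a=np.load('scene.npy')[160:325,175:350];b=np.load('side.npy')[160:320,180:340]
A=cv2.resize(a,None,fx=4,fy=3.6,interpolation=3) if 0 else cv2.resize(a,None,fx=3.6,fy=3.6,interpolation=2)
B=cv2.resize(b,None,fx=3.7,fy=3.7,interpolation=2)
save(A,'ca.png');save(B,'cb.png')
E
```

```text
(no output)
```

View pics/ca.png

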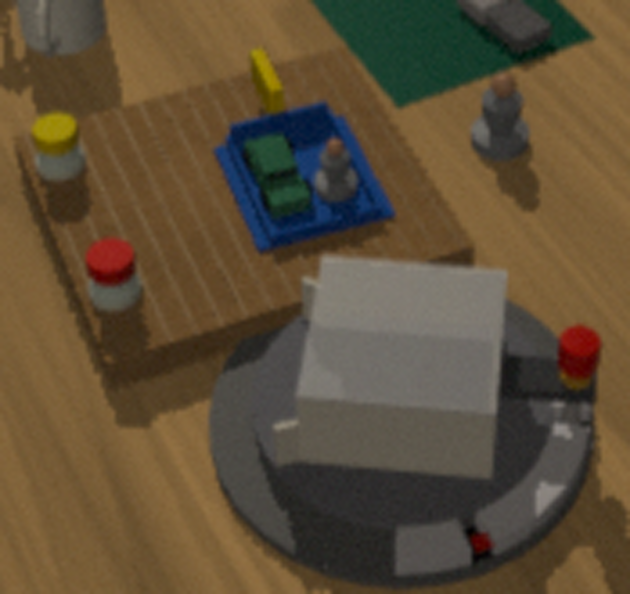

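View pics/cb.png

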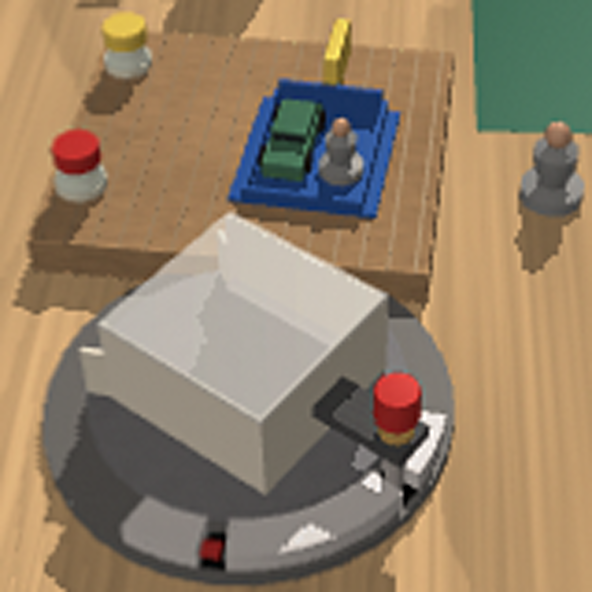

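```bash
cat > fit.py <<'E'
from h import *
from scipy.optimize import least_squares
cs,cd=cam('scene'),cam('side')
S=lambda u,v:((np.array([u,v])+.5)/3.6+[175,160]-.5); D=lambda u,v:((np.array([u,v])+.5)/3.7+[180,160]-.5)
c60=np.pi/3
K=[.118*np.cos(c60),.118*np.sin(c60),.0925]
obs=[(cs,S(578,352),K),(cd,D(397,403),K),(cs,S(470,533),[.118,0,.026]),(cd,D(213,530),[.118,0,.026]),
(cs,S(470,246),[-.11,.11,.031]),(cd,D(428,275),[-.11,.11,.031]),(cs,S(107,357),[-.11,-.18,.031]),(cd,D(32,240),[-.11,-.18,.031]),
(cs,S(343,50),[-.37,.11,.031]),(cd,D(455,52),[-.37,.11,.031])]
def w(P,p): c,s=np.cos(p[2]),np.sin(p[2]); return np.array([p[0]+c*P[0]-s*P[1],p[1]+s*P[0]+c*P[1],P[2]])
f=lambda p:np.concatenate([proj(w(P,p),c)[0]-uv for c,uv,P in obs])
r=least_squares(f,[.6,.3,1.5],loss='soft_l1');print('station',r.x,'\n',f(r.x).reshape(-1,2).round(1))
np.save('st.npy',r.x)
tobs=[(cs,S(263,248),[.06,-.055,.034]),(cd,D(232,200),[.06,-.055,.034]),(cs,S(392,213),[.06,.055,.034]),(cd,D(375,216),[.06,.055,.034]),(cs,S(218,154),[-.06,-.055,.034]),
(cd,D(341,19),[-.115,0,.079]),(cs,S(256,51),[-.115,0,.079])]
g=lambda p:np.concatenate([proj(w(P,p),c)[0]-uv for c,uv,P in tobs])
t=least_squares(g,[.6,.1,1.5],loss='soft_l1');print('tray',t.x,'\n',g(t.x).reshape(-1,2).round(1))
np.save('tr.npy',t.x)
h=w([-.095,0,.061],t.x);print('handle',h,'knob',w(K,r.x),'hole',w([.118,0,.026],r.x))
q=w([0,0,.03],r.x)-w([0,0,.031],t.x); c,s=np.cos(r.x[2]),np.sin(r.x[2]);print('tray->bay in station',c*q[0]+s*q[1],-s*q[0]+c*q[1])
E
python3 fit.py
```

```text
station [0.55944553 0.12383452 1.48727489] 
 [[-0.4  0.1]
 [-0.5 -0.2]
 [ 0.6 -0.9]
 [-0.1  0.9]
 [ 1.2 -0.3]
 [ 0.4 -0.3]
 [-0.5  1.2]
 [-1.3 -0.5]
 [ 0.3 -1.6]
 [ 0.2 -0.1]]
tray [ 0.52531507 -0.09672543  1.45231123] 
 [[-0.5  0.9]
 [-0.6  0.1]
 [ 1.5  0.2]
 [ 0.9  0.1]
 [-1.1 -1. ]
 [ 0.4  0.1]
 [-0.3 -0.4]]
handle [ 0.5140853  -0.19105937  0.061     ] knob [0.46253279 0.19115407 0.0925    ] hole [0.5692896  0.24142319 0.026     ]
tray->bay in station 0.2226384190669262 -0.01561140958931928
```

Station and tray are fitted from both views with residuals of about 1 px. I'm moving towards the knob.

Emit:
{"op": "move_arm", "data": {
  "increments": [
    [[-0.5,-0.37,0,0,0,0,1],[-1,-0.74,0,0,0,0,1],[-1,-0.74,0,0,0,0,1],[-1,-0.74,0,0,0,0,1],[-1,-0.74,0,0,0,0,1]]
  ]
}}

```text
time: 0.52
eef_pos: [0.2554, 0.4505, 0.2988]
tcp_rot: [[-0.97, 0.241, -0.009], [0.241, 0.97, -0.0], [0.008, -0.002, -1.0]]
force: [0.6, 0.3, 0.7]
grip_width: 0.0854
```

Emit:
{"op": "move_arm", "data": {
  "increments": [
    [[-1,-0.74,0,0,0,0,1],[-1,-0.74,0,0,0,0,1],[-1,-0.74,0,0,0,0,1],[-1,-0.74,0,0,0,0,1],[-1,-0.74,0,0,0,0,1]]
  ]
}}

```text
time: 0.93
eef_pos: [0.3773, 0.2988, 0.2956]
tcp_rot: [[-0.971, 0.238, -0.011], [0.238, 0.971, -0.002], [0.01, -0.004, -1.0]]
force: [0.3, -0.2, 0.7]
grip_width: 0.0857
```

Emit:
{"op": "move_arm", "data": {
  "increments": [
    [[0,0,0,0,0,1,1],[0,0,0,0,0,1,1],[0,0,0,0,0,0.9,1]]
  ]
}}

```text
time: 1.18
eef_pos: [0.3823, 0.2911, 0.2939]
tcp_rot: [[-0.821, 0.571, -0.011], [0.571, 0.821, -0.006], [0.006, -0.011, -1.0]]
force: [-0.6, -0.3, -1.1]
grip_width: 0.0852
```

```bash
cat >> h.py <<'E'
from scipy.spatial.transform import Rotation as Ro
def go(p,yaw):
    s=bot.read_state();R=np.array(s['tcp_rot']);y=np.array([np.cos(yaw),np.sin(yaw),0]);z=np.array([0,0,-1.])
    T=np.c_[np.cross(y,z),y,z]
    print('t',round(s['time'],2),'pos',np.round(s['eef_pos'],4),'F',np.round(s['force'],1),'w',round(s['grip_width'],4))
    print('shift',((R.T@(np.array(p)-s['eef_pos']))/.03).round(2),'rot',(Ro.from_matrix(R.T@T).as_rotvec()/.12).round(2))
E
python3 - <<'E'
from h import *
go([.4625,.1912,.20],.963)
c=cam('wrist');im=bot.read_camera('wrist');np.save('w1.npy',im);save(im,'w1.png')
print(proj([.4625,.1912,.105],c),'knob top expected')
E
```

```text
t 1.18 pos [0.3823 0.2911 0.2939] F [-0.6 -0.3 -1.1] w 0.0852
shift [-4.11 -1.17  3.12] rot [-0.09 -0.05 -0.  ]
[[245.16285265 332.90681216]] knob top expected
```

View pics/w1.png

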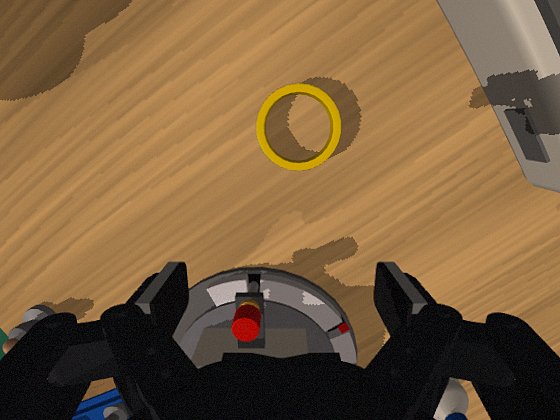

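The wrist view shows the knob top at about (246,329), against a predicted (245,333). That is about 3 mm off. I'm going above it.

Emit:
{"op": "move_arm", "data": {
  "increments": [
    [[-0.9,-0.25,0.5,-0.05,-0.05,0,1],[-0.9,-0.25,0.6,0,0,0,1],[-0.9,-0.25,0.6,0,0,0,1],[-0.9,-0.25,0.6,0,0,0,1],[-0.6,-0.2,0.5,0,0,0,1]]
  ]
}}

```text
time: 1.65
eef_pos: [0.4661, 0.19, 0.2106]
tcp_rot: [[-0.829, 0.559, 0.004], [0.559, 0.829, 0.001], [-0.002, 0.003, -1.0]]
force: [1.0, 0.2, 0.7]
grip_width: 0.0855
```

```bash
cat > red.py <<'E'
from h import *
def knob(ztop=.105):
    c=cam('wrist');im=bot.read_camera('wrist').astype(int)
    m=((im[...,0]>190)&(im[...,1]<50)&(im[...,2]<50)).astype(np.uint8)
    n,l,s,ce=cv2.connectedComponentsWithStats(m);print([(s[i].tolist(),ce[i].round(1).tolist(),back(ce[i],ztop,c)[0].round(4).tolist()) for i in range(1,n) if s[i,4]>60])
    return im
E
python3 - <<'E'
from red import *
go([.4625,.1912,.20],.963);im=knob();print('exp',proj([.4625,.1912,.105],cam('wrist')));save(im.astype(np.uint8),'w2.png')
E
```

```text
t 1.65 pos [0.4661 0.19   0.2106] F [1.  0.2 0.7] w 0.0855
shift [ 0.12 -0.04  0.35] rot [0.02 0.02 0.12]
[([255, 212, 38, 41, 589], [269.2, 232.8], [0.4569, 0.1884, 0.105])]
exp [[282.53209919 237.60411168]]
```

```bash
python3 - <<'E'
import cv2
im=cv2.imread('pics/w2.png')[150:330,180:380];cv2.imwrite('pics/w2c.png',cv2.resize(im,None,fx=3,fy=3))
E
```

```text
(no output)
```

View pics/w2c.png

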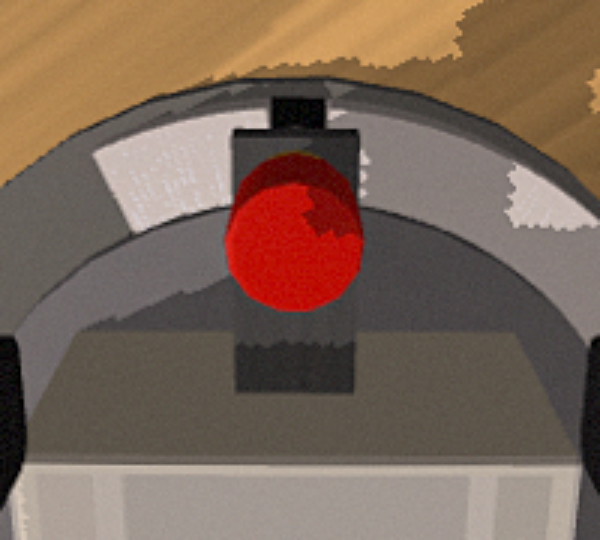

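```bash
python3 - <<'E'
from h import *
p=back([278,232],.105,cam('wrist'))[0];print(p)
go([p[0],p[1],.151],.963)
E
```

```text
[0.45824125 0.19095694 0.105     ]
t 1.7 pos [0.4665 0.1876 0.2068] F [-0.5 -2.3 -3.2] w 0.0854
shift [ 0.29 -0.06  1.86] rot [-0.02  0.01  0.11]
```

Emit:
{"op": "move_arm", "data": {
  "increments": [
    [[0.29,-0.05,0.1,0,0,0.1,1],[0,0,0.5,0,0,0,1],[0,0,0.5,0,0,0,1],[0,0,0.4,0,0,0,1],[0,0,0,0,0,0,1]]
  ]
}}

```text
time: 2.12
eef_pos: [0.4575, 0.1896, 0.1562]
tcp_rot: [[-0.826, 0.564, -0.007], [0.564, 0.826, -0.004], [0.003, -0.008, -1.0]]
force: [-0.1, -0.2, -1.2]
grip_width: 0.0853
```

```bash
python3 -c "
from h import *
go([.4585,.191,.151],.963)"
```

```text
t 2.12 pos [0.4575 0.1896 0.1562] F [-0.1 -0.2 -1.2] w 0.0853
shift [-0.    0.06  0.17] rot [-0.06 -0.03  0.07]
```

Emit:
{"op": "move_arm", "data": {
  "increments": [
    [[0,0.06,0.17,-0.06,0,0.05,0.9],[0,0,0,0,0,0,0],[0,0,0,0,0,0,0],[0,0,0,0,0,0,0],[0,0,0,0,0,0,0]]
  ]
}}

```text
time: 2.53
eef_pos: [0.4586, 0.1923, 0.1522]
tcp_rot: [[-0.825, 0.566, -0.001], [0.566, 0.825, 0.003], [0.003, 0.002, -1.0]]
force: [1.3, 2.0, 1.2]
grip_width: 0.0287
```

Emit:
{"op": "move_arm", "data": {
  "increments": [
    [[0,0,0,0,0,0,0],[0,0,0,0,0,0,0],[0,0,0,0,0,0,0]]
  ]
}}

```text
time: 2.78
eef_pos: [0.4586, 0.1925, 0.1526]
tcp_rot: [[-0.825, 0.565, -0.001], [0.565, 0.825, 0.003], [0.003, 0.002, -1.0]]
force: [-0.1, 0.2, -1.5]
grip_width: 0.0262
```

```bash
python3 -c "
from h import *
go([.4585,.191,.171],.963)"
```

```text
t 2.78 pos [0.4586 0.1925 0.1526] F [-0.1  0.2 -1.5] w 0.0262
shift [-0.02 -0.04 -0.61] rot [ 0.02 -0.02  0.06]
```

Emit:
{"op": "move_arm", "data": {
  "increments": [
    [[0,0,-0.25,0,0,0,0],[0,0,-0.25,0,0,0,0],[0,0,-0.2,0,0,0,0],[0,0,0,0,0,0,0]]
  ]
}}

```text
time: 3.12
eef_pos: [0.4585, 0.1922, 0.1734]
tcp_rot: [[-0.825, 0.565, -0.003], [0.565, 0.825, 0.002], [0.004, 0.0, -1.0]]
force: [1.1, 0.8, -7.6]
grip_width: 0.0261
```

```bash
cat > swing.py <<'E'
from h import *
# plan swing: fitted axis shifted so that knob = current tcp
st=np.load('st.npy');s=bot.read_state()
a0=st[2]+np.pi/3; ax=np.array([.4586,.1918])-.118*np.array([np.cos(a0),np.sin(a0)]);print('axis',ax,'fit',st[:2])
import sys
np.save('ax.npy',ax)
for th in (1.047,.8,.6,.4,.2,.1,0):
    a=st[2]+th;p=ax+.118*np.array([np.cos(a),np.sin(a)]);print(th);go([p[0],p[1],.173],a+np.pi/2-np.pi)
E
python3 swing.py
```

```text
axis [0.55551273 0.12448045] fit [0.55944553 0.12383452]
1.047
t 3.12 pos [0.4585 0.1922 0.1734] F [ 1.1  0.8 -7.6] w 0.0261
shift [-0.01 -0.01  0.01] rot [ 0.   -0.03  0.06]
0.8
t 3.12 pos [0.4585 0.1922 0.1734] F [ 1.1  0.8 -7.6] w 0.0261
shift [-0.14  0.95  0.01] rot [-0.   -0.03  2.12]
0.6
t 3.12 pos [0.4585 0.1922 0.1734] F [ 1.1  0.8 -7.6] w 0.0261
shift [-0.41  1.69  0.01] rot [-0.   -0.03  3.78]
0.4
t 3.12 pos [0.4585 0.1922 0.1734] F [ 1.1  0.8 -7.6] w 0.0261
shift [-0.82  2.36  0.01] rot [-0.01 -0.03  5.45]
0.2
t 3.12 pos [0.4585 0.1922 0.1734] F [ 1.1  0.8 -7.6] w 0.0261
shift [-1.36  2.93  0.01] rot [-0.01 -0.03  7.12]
0.1
t 3.12 pos [0.4585 0.1922 0.1734] F [ 1.1  0.8 -7.6] w 0.0261
shift [-1.67  3.17  0.01] rot [-0.01 -0.03  7.95]
0
t 3.12 pos [0.4585 0.1922 0.1734] F [ 1.1  0.8 -7.6] w 0.0261
shift [-2.    3.38  0.01] rot [-0.01 -0.03  8.78]
```

Emit:
{"op": "move_arm", "data": {
  "increments": [
    [[-0.01,0.31,0,0,0,0.67,0],[-0.02,0.31,0,0,0,0.67,0],[-0.02,0.31,0,0,0,0.67,0],[-0.02,0.31,0,0,0,0.67,0],[-0.02,0.31,0,0,0,0.67,0]]
  ]
}}

```text
time: 3.53
eef_pos: [0.4927, 0.2257, 0.1725]
tcp_rot: [[-0.528, 0.849, -0.003], [0.849, 0.528, 0.005], [0.006, 0.0, -1.0]]
force: [2.8, 0.8, -7.3]
grip_width: 0.0262
```

```bash
cat > sw2.py <<'E'
from h import *
st=np.load('st.npy');s=bot.read_state();ax=np.load('ax.npy');d=np.array(s['eef_pos'])[:2]-ax
print('r',np.hypot(*d),'theta pos',np.arctan2(d[1],d[0])-st[2],'yaw theta',np.arctan2(s['tcp_rot'][1][1],s['tcp_rot'][0][1])+np.pi/2-st[2],'z',s['eef_pos'][2])
a=st[2];p=ax+.118*np.array([np.cos(a),np.sin(a)]);go([p[0],p[1],.173],a-np.pi/2)
E
python3 sw2.py
```

```text
r 0.11910013437963887 theta pos 0.6391860346275813 yaw theta 0.6397615259020517 z 0.17252221555729375
t 3.53 pos [0.4927 0.2257 0.1725] F [ 2.8  0.8 -7.3] w 0.0262
shift [-0.81  2.35 -0.02] rot [-0.02 -0.05  5.33]
```

Emit:
{"op": "move_arm", "data": {
  "increments": [
    [[-0.03,0.42,0,0,0,0.9,0],[-0.03,0.42,0,0,0,0.9,0],[-0.03,0.42,0,0,0,0.9,0],[-0.03,0.38,0,0,0,0.8,0],[-0.02,0.25,0,0,0,0.55,0]]
  ]
}}

```text
time: 3.95
eef_pos: [0.5496, 0.2445, 0.1701]
tcp_rot: [[-0.05, 0.999, -0.002], [0.999, 0.05, 0.006], [0.006, -0.002, -1.0]]
force: [1.4, 1.6, -7.3]
grip_width: 0.0262
```

```bash
python3 sw2.py
```

```text
r 0.12014175111198842 theta pos 0.13247568971162726 yaw theta 0.1337638315522296 z 0.1700683573903504
t 3.95 pos [0.5496 0.2445 0.1701] F [ 1.4  1.6 -7.3] w 0.0262
shift [-0.11  0.52 -0.1 ] rot [-0.02 -0.05  1.11]
```

Emit:
{"op": "move_arm", "data": {
  "increments": [
    [[-0.02,0.25,0,0,0.02,0.5,0],[-0.01,0.18,0,0,0.02,0.4,0],[-0.01,0.05,0,0,0,0.12,0],[0,0,0,0,0,0,0]]
  ]
}}

```text
time: 4.28
eef_pos: [0.5661, 0.2442, 0.1673]
tcp_rot: [[0.08, 0.997, -0.004], [0.997, -0.08, 0.011], [0.01, -0.005, -1.0]]
force: [1.3, 1.3, -6.7]
grip_width: 0.0263
```

```bash
python3 - <<'E'
from h import *
np.save('ax.npy',[.5568,.1266]);st=np.load('st.npy');st[2]=1.5054;np.save('st2.npy',st)
E
sed -i "s/'st.npy'/'st2.npy'/" sw2.py; python3 sw2.py
```

```text
r 0.11795978528697286 theta pos -0.013662149101821619 yaw theta -0.014581734175568295 z 0.16729295567565947
t 4.28 pos [0.5661 0.2442 0.1673] F [ 1.3  1.3 -6.7] w 0.0263
shift [ 0.   -0.05 -0.19] rot [-0.04 -0.08 -0.12]
```

Emit:
{"op": "move_arm", "data": {
  "increments": [
    [[0,0,0.1,0,0,0,0],[0,0,0.1,0,0,0,0],[0,0,0,0,0,0,0]]
  ]
}}

```text
time: 4.53
eef_pos: [0.5656, 0.2442, 0.1607]
tcp_rot: [[0.077, 0.997, -0.004], [0.997, -0.077, 0.01], [0.01, -0.005, -1.0]]
force: [1.9, 0.5, -5.4]
grip_width: 0.0258
```

The spring still pulls down at a lift of about 8 mm, so the pin is entering the hole. I'll lower it the rest of the way and release.

Emit:
{"op": "move_arm", "data": {
  "increments": [
    [[0,0,0.13,0,0,0,0],[0,0,0.1,0,0,0,0],[0,0,0,0,0,0,0]]
  ]
}}

```text
time: 4.78
eef_pos: [0.5654, 0.2443, 0.1543]
tcp_rot: [[0.075, 0.997, -0.003], [0.997, -0.075, 0.01], [0.01, -0.003, -1.0]]
force: [2.2, 0.7, -3.8]
grip_width: 0.0264
```

Emit:
{"op": "move_arm", "data": {
  "increments": [
    [[0,0,0,0,0,0,0.3],[0,0,0,0,0,0,0.8],[0,0,0,0,0,0,1],[0,0,0,0,0,0,1],[0,0,0,0,0,0,1]]
  ]
}}

```text
time: 5.2
eef_pos: [0.5654, 0.2444, 0.1579]
tcp_rot: [[0.076, 0.997, -0.0], [0.997, -0.076, 0.011], [0.011, -0.001, -1.0]]
force: [0.4, -0.0, 0.0]
grip_width: 0.0736
```

Emit:
{"op": "move_arm", "data": {
  "increments": [
    [[0,0,-0.5,0,0,0,1],[0,0,-1,0,0,0,1],[0,0,-1,0,0,0,1],[0,0,-1,0,0,0,1],[-0.5,0,-0.5,0,0,0,1]]
  ]
}}

```text
time: 5.62
eef_pos: [0.5621, 0.2289, 0.2773]
tcp_rot: [[0.074, 0.997, -0.011], [0.997, -0.074, 0.009], [0.008, -0.012, -1.0]]
force: [1.2, 0.3, 1.3]
grip_width: 0.0853
```

```bash
python3 - <<'E'
from h import *
a=bot.read_camera('scene')[160:325,175:350];b=bot.read_camera('side')[160:320,180:340]
A=cv2.resize(a,(400,377),interpolation=2);B=cv2.resize(b,(377,377),interpolation=2)
save(np.hstack([A,B]),'c2.png')
s=bot.read_state();print(s['eef_pos'],s['time'])
E
```

```text
[0.56290877 0.22627579 0.27815604] 5.7167
```

View pics/c2.png

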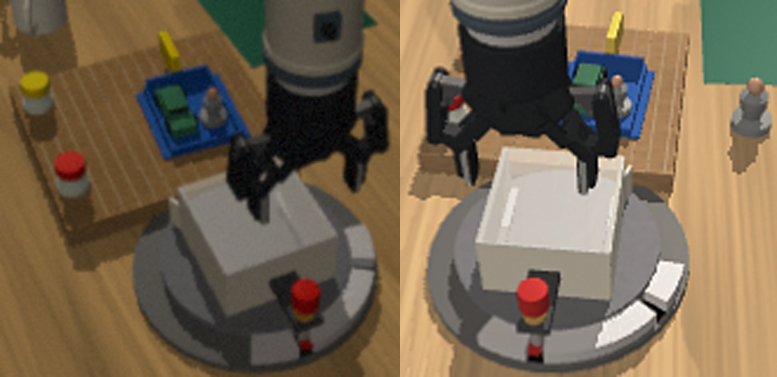

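Both views show the hood's front facing the pad, the knob in line with the red mark and the pin down. Next is the handle.

Emit:
{"op": "move_arm", "data": {
  "increments": [
    [[-0.6,-0.05,0,0,0,0,1],[-1,-0.05,0,0,0,0,1],[-1,-0.05,0,0,0,0,1],[-1,-0.05,0,0,0,0,1],[-1,-0.05,0,0,0,0,1]]
  ]
}}

```text
time: 6.13
eef_pos: [0.5436, 0.0911, 0.272]
tcp_rot: [[0.07, 0.998, -0.012], [0.998, -0.069, 0.011], [0.01, -0.013, -1.0]]
force: [0.8, -0.2, 0.6]
grip_width: 0.0854
```

Emit:
{"op": "move_arm", "data": {
  "increments": [
    [[-1,-0.05,0,0,0,0,1],[-1,-0.05,0,0,0,0,1],[-1,-0.05,0,0,0,0,1],[-1,-0.05,0,0,0,0,1],[-1,-0.05,0,0,0,0,1]]
  ]
}}

```text
time: 6.55
eef_pos: [0.5226, -0.063, 0.263]
tcp_rot: [[0.069, 0.997, -0.02], [0.998, -0.069, 0.013], [0.012, -0.021, -1.0]]
force: [-0.3, -0.1, 0.5]
grip_width: 0.0853
```

Emit:
{"op": "move_arm", "data": {
  "increments": [
    [[-1,-0.05,0,0,0,0.1,1],[-1,-0.05,0,0,0,0.1,1],[-1,-0.05,0,0,0,0.1,1],[0,0,0,0,0,0,1]]
  ]
}}

```text
time: 6.88
eef_pos: [0.508, -0.1598, 0.2557]
tcp_rot: [[0.111, 0.993, -0.027], [0.994, -0.111, 0.015], [0.012, -0.029, -1.0]]
force: [-0.6, 0.1, -0.0]
grip_width: 0.0855
```

```bash
python3 - <<'E'
from h import *
go([.512,-.189,.2],-.115)
c=cam('wrist');im=bot.read_camera('wrist');save(im,'w3.png')
print(proj([[.512,-.189,.079]],c))
E
```

```text
t 6.88 pos [ 0.508  -0.1598  0.2557] F [-0.6  0.1 -0. ] w 0.0855
shift [-0.98  0.29  1.84] rot [-0.24 -0.1   0.03]
[[295.35150672 247.43927424]]
```

View pics/w3.png

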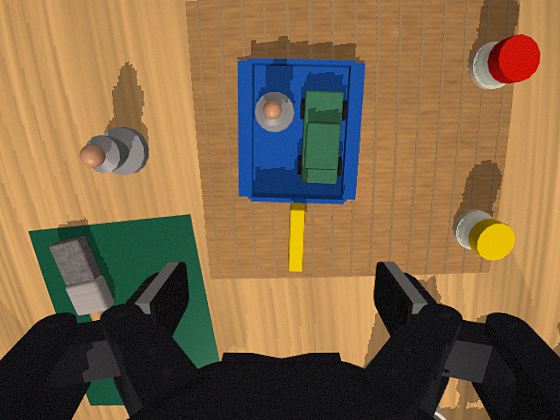

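The wrist view shows the handle's top running from (297,205) to (295,270). Its grip point is at about row 247, as predicted. The small figure at (273,110) and the car at (322,137) stand on the tray.

```bash
python3 - <<'E'
from h import *
c=cam('wrist');h=back([[297.5,206],[295.5,270]],.079,c);f=back([[238,62],[365,66]],.035,c);d=h[0]-h[1]
print(h,'len',np.hypot(*d[:2]),'yaw',np.arctan2(d[1],d[0]));e=f[0]-f[1];print(f,np.hypot(*e[:2]),np.arctan2(e[1],e[0])-np.pi/2)
p=h[1]+d*20/55;print(p);go([p[0],p[1],.15],-.115)
E
```

```text
[[ 0.51744475 -0.15157034  0.079     ]
 [ 0.5104522  -0.20692552  0.079     ]] len 0.05579507909298708 yaw 1.4451404474594107
[[ 0.47900185 -0.0302919   0.035     ]
 [ 0.58680076 -0.04554066  0.035     ]] 0.10887207380431303 1.4302730429828028
[ 0.51299495 -0.18679636  0.079     ]
t 6.93 pos [ 0.5083 -0.1578  0.2554] F [-0.3  0.4 -0.2] w 0.0857
shift [-0.99  0.37  3.49] rot [-0.24 -0.11  0.04]
```

Emit:
{"op": "move_arm", "data": {
  "increments": [
    [[-0.5,0.2,0,-0.12,-0.05,0.05,1],[-0.4,0.15,0.5,-0.1,-0.05,0.05,1],[-0.1,0,0.9,0,0,0,1],[0,0,0.9,0,0,0,1],[0,0,0.9,0,0,0,1]]
  ]
}}

```text
time: 7.35
eef_pos: [0.5187, -0.1863, 0.16]
tcp_rot: [[0.121, 0.993, 0.009], [0.993, -0.121, 0.001], [0.002, 0.009, -1.0]]
force: [0.5, 0.3, -0.2]
grip_width: 0.0851
```

```bash
python3 -c "
from h import *
go([.513,-.187,.118],-.122)"
```

```text
t 7.35 pos [ 0.5187 -0.1863  0.16  ] F [ 0.5  0.3 -0.2] w 0.0851
shift [-0.05 -0.2   1.4 ] rot [ 0.08 -0.02  0.01]
```

Emit:
{"op": "move_arm", "data": {
  "increments": [
    [[-0.05,-0.2,0.3,0.08,0,0,1],[0,0,0.5,0,0,0,1],[0,0,0.4,0,0,0,1],[0,0,0.05,0,0,0,1],[0,0,0,0,0,0,1]]
  ]
}}

```text
time: 7.77
eef_pos: [0.509, -0.1806, 0.112]
tcp_rot: [[0.117, 0.993, -0.015], [0.993, -0.116, 0.01], [0.008, -0.016, -1.0]]
force: [-0.0, 0.3, 0.7]
grip_width: 0.0852
```

```bash
python3 -c "
from h import *
go([.513,-.187,.118],-.122)"
```

```text
t 7.77 pos [ 0.509  -0.1806  0.112 ] F [-0.   0.3  0.7] w 0.0852
shift [-0.19  0.15 -0.21] rot [-0.14 -0.07  0.04]
```

Emit:
{"op": "move_arm", "data": {
  "increments": [
    [[-0.19,0.15,-0.2,-0.14,-0.07,0.04,1],[0,0,0,0,0,0,0.3],[0,0,0,0,0,0,0.3],[0,0,0,0,0,0,0.3],[0,0,0,0,0,0,0.22]]
  ]
}}

```text
time: 8.18
eef_pos: [0.5155, -0.1879, 0.1242]
tcp_rot: [[0.121, 0.993, 0.009], [0.993, -0.121, -0.004], [-0.003, 0.01, -1.0]]
force: [-0.3, -0.7, 0.1]
grip_width: 0.0389
```

```bash
python3 -c "
from h import *
go([.513,-.187,.118],-.122)
im=bot.read_camera('wrist');save(im,'w4.png')"
```

```text
t 8.18 pos [ 0.5155 -0.1879  0.1242] F [-0.3 -0.7  0.1] w 0.0389
shift [ 0.02 -0.09  0.21] rot [0.08 0.03 0.  ]
```

View pics/w4.png

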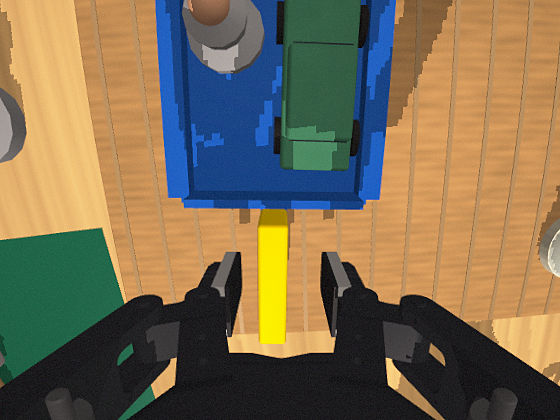

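The bar at column 273 sits between the pads at 235 and 328, so it needs the computed shift of about 3 mm. I'll correct, then close gently.

Emit:
{"op": "move_arm", "data": {
  "increments": [
    [[0,-0.09,0.2,0.04,0.02,0,0.25],[0,0,0,0.03,0,0,0.2],[0,0,0,0,0,0,0.16],[0,0,0,0,0,0,0.12],[0,0,0,0,0,0,0.08]]
  ]
}}

```text
time: 8.65
eef_pos: [0.5128, -0.1878, 0.1184]
tcp_rot: [[0.122, 0.993, 0.002], [0.993, -0.122, -0.001], [-0.001, 0.002, -1.0]]
force: [0.2, 0.1, 1.7]
grip_width: 0.0115
```

Emit:
{"op": "move_arm", "data": {
  "increments": [
    [[0,0,0,0,0,0,0],[0,0,0,0,0,0,0],[0,0,0,0,0,0,0]]
  ]
}}

```text
time: 8.9
eef_pos: [0.5128, -0.1878, 0.1184]
tcp_rot: [[0.122, 0.993, 0.002], [0.993, -0.122, -0.001], [-0.001, 0.002, -1.0]]
force: [1.1, 0.4, 0.1]
grip_width: 0.011
```

```bash
cat > tr.py <<'E'
from h import *
# goal: tray pose bay; handle at -.095 along station x
ax=np.array([.557,.1266]);yaw=1.496
s=bot.read_state();p=np.array(s['eef_pos']);u=np.array([np.cos(yaw),np.sin(yaw)]);v=np.array([-u[1],u[0]])
d=p[:2]-ax;print('tcp in station x,y(mm)',(d@u*1e3).round(1),(d@v*1e3).round(1),'tool yaw rel',round(np.arctan2(s['tcp_rot'][1][0],s['tcp_rot'][0][0])-yaw,4),'z',p[2].round(4),'tilt',np.round(np.array(s['tcp_rot'])[:2,2],3))
g=ax-.095*u;go([g[0],g[1],p[2]],yaw-np.pi/2)
E
python3 tr.py
```

```text
tcp in station x,y(mm) -316.8 20.5 tool yaw rel -0.0471 z 0.1184 tilt [ 0.002 -0.001]
t 8.9 pos [ 0.5128 -0.1878  0.1184] F [1.1 0.4 0.1] w 0.011
shift [ 7.42  0.34 -0.01] rot [ 0.01  0.01 -0.39]
```

Emit:
{"op": "move_arm", "data": {
  "increments": [
    [[0.06,0.03,0,0,0,-0.03,0],[0.12,0.05,0,0,0,-0.06,0],[0.16,0.06,0,0,0,-0.06,0],[0.18,0.06,0,0,0,-0.06,0],[0.18,0.05,0,0,0,-0.05,0]]
  ]
}}

```text
time: 9.32
eef_pos: [0.5227, -0.1683, 0.1185]
tcp_rot: [[0.09, 0.996, 0.001], [0.996, -0.09, -0.004], [-0.004, 0.001, -1.0]]
force: [-0.3, -1.7, 2.2]
grip_width: 0.0113
```

```bash
python3 tr.py
```

```text
tcp in station x,y(mm) -296.7 12.2 tool yaw rel -0.0153 z 0.1185 tilt [ 0.001 -0.004]
t 9.32 pos [ 0.5227 -0.1683  0.1185] F [-0.3 -1.7  2.2] w 0.0113
shift [ 6.73  0.3  -0.03] rot [ 0.01  0.03 -0.13]
```

Emit:
{"op": "move_arm", "data": {
  "increments": [
    [[0.19,0.08,0,0,0,-0.05,0],[0.2,0.09,0,0,0.01,-0.04,0],[0.2,0.08,0,0,0.01,-0.03,0],[0.2,0.07,0,0,0,-0.02,0],[0.2,0.05,0,0,0,0,0]]
  ]
}}

```text
time: 9.73
eef_pos: [0.5376, -0.136, 0.1184]
tcp_rot: [[0.07, 0.998, 0.001], [0.998, -0.07, -0.002], [-0.002, 0.001, -1.0]]
force: [-0.1, -2.8, 1.1]
grip_width: 0.0111
```

```bash
python3 tr.py
```

```text
tcp in station x,y(mm) -263.4 -0.3 tool yaw rel 0.0051 z 0.1184 tilt [ 0.001 -0.002]
t 9.73 pos [ 0.5376 -0.136   0.1184] F [-0.1 -2.8  1.1] w 0.0111
shift [ 5.61  0.02 -0.01] rot [0.01 0.02 0.04]
```

Emit:
{"op": "move_arm", "data": {
  "increments": [
    [[0.22,0,0,0,0,0,0],[0.22,0,0,0,0,0,0],[0.22,0,0,0,0,0.02,0],[0.22,0,0,0,0,0,0],[0.22,0,0,0,0,0,0]]
  ]
}}

```text
time: 10.15
eef_pos: [0.5407, -0.0993, 0.1184]
tcp_rot: [[0.072, 0.997, 0.001], [0.997, -0.072, -0.002], [-0.002, 0.001, -1.0]]
force: [0.5, -2.8, 1.2]
grip_width: 0.0112
```

```bash
python3 tr.py
```

```text
tcp in station x,y(mm) -226.5 -0.6 tool yaw rel 0.0026 z 0.1184 tilt [ 0.001 -0.002]
t 10.15 pos [ 0.5407 -0.0993  0.1184] F [ 0.5 -2.8  1.2] w 0.0112
shift [ 4.38 -0.01 -0.01] rot [0.01 0.02 0.02]
```

```bash
python3 - <<'E'
from h import *
L=[]
for n in('scene','side'):
    c=cam(n);u=proj([.555,.06,.04],c)[0].astype(int);im=bot.read_camera(n)[u[1]-45:u[1]+45,u[0]-45:u[0]+45];print(n,u)
    L.append(cv2.resize(im,(390,390),interpolation=2))
im=bot.read_camera('wrist');save(np.hstack(L),'c3.png');save(im,'w5.png')
E
```

```text
scene [275 249]
side [250 240]
```

View pics/c3.png

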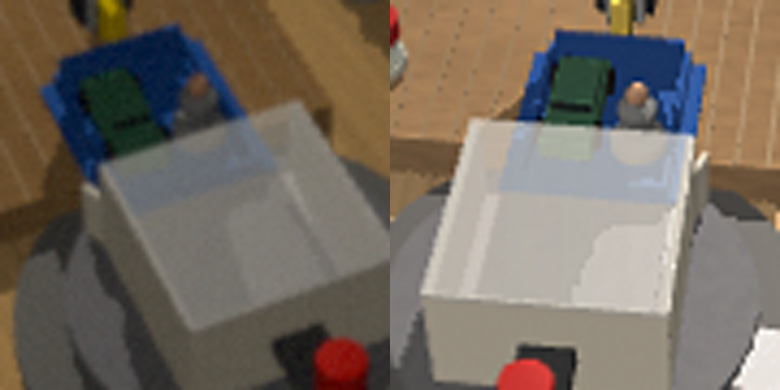

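The tray sits between the lips with both models standing. I'm continuing slowly and watching the force.

Emit:
{"op": "move_arm", "data": {
  "increments": [
    [[0.08,0,0,0,0,0,0],[0.14,0,0,0,0,0,0],[0.15,0,0,0,0,0,0],[0.15,0,0,0,0,0,0],[0.15,0,0,0,0,0,0]]
  ]
}}

```text
time: 10.72
eef_pos: [0.5421, -0.0794, 0.1185]
tcp_rot: [[0.073, 0.997, 0.001], [0.997, -0.073, -0.003], [-0.003, 0.002, -1.0]]
force: [-0.7, -3.3, 0.4]
grip_width: 0.011
```

```bash
python3 tr.py
```

```text
tcp in station x,y(mm) -206.5 -0.5 tool yaw rel 0.0014 z 0.1185 tilt [ 0.001 -0.003]
t 10.72 pos [ 0.5421 -0.0794  0.1185] F [-0.7 -3.3  0.4] w 0.011
shift [ 3.72 -0.01 -0.01] rot [0.01 0.03 0.01]
```

Emit:
{"op": "move_arm", "data": {
  "increments": [
    [[0.18,0,0,0,0,0,0],[0.2,0,0,0,0,0,0],[0.2,0,0,0,0,0,0],[0.2,0,0,0,0,0,0],[0.2,0,0,0,0,0,0]]
  ]
}}

```text
time: 11.13
eef_pos: [0.5444, -0.0476, 0.1186]
tcp_rot: [[0.074, 0.997, 0.001], [0.997, -0.074, -0.004], [-0.004, 0.002, -1.0]]
force: [-0.0, -3.6, 1.2]
grip_width: 0.0111
```

```bash
python3 tr.py
```

```text
tcp in station x,y(mm) -174.7 -0.4 tool yaw rel 0.0007 z 0.1186 tilt [ 0.001 -0.004]
t 11.13 pos [ 0.5444 -0.0476  0.1186] F [-0.  -3.6  1.2] w 0.0111
shift [ 2.66 -0.01 -0.01] rot [0.01 0.03 0.01]
```

Smooth, with no side force.

Emit:
{"op": "move_arm", "data": {
  "increments": [
    [[0.2,0,0.01,0,0.01,0,0],[0.22,0,0.01,0,0.01,0,0],[0.22,0,0,0,0,0,0],[0.22,0,0,0,0,0,0],[0.2,0,0,0,0,0,0]]
  ]
}}

```text
time: 11.55
eef_pos: [0.547, -0.0122, 0.1183]
tcp_rot: [[0.073, 0.997, 0.002], [0.997, -0.073, -0.002], [-0.002, 0.002, -1.0]]
force: [0.1, 1.0, -3.6]
grip_width: 0.0111
```

Emit:
{"op": "move_arm", "data": {
  "increments": [
    [[0.2,0,0,0,0,0,0],[0.2,0,0,0,0,0,0],[0.2,0,0,0,0,0,0],[0.15,0,0,0,0,0,0],[0.1,0,0,0,0,0,0]]
  ]
}}

```text
time: 11.97
eef_pos: [0.5487, 0.0171, 0.1175]
tcp_rot: [[0.073, 0.997, 0.001], [0.997, -0.073, -0.001], [-0.001, 0.001, -1.0]]
force: [0.2, -3.3, 0.8]
grip_width: 0.0112
```

```bash
python3 tr.py
```

```text
tcp in station x,y(mm) -109.8 0.1 tool yaw rel 0.0021 z 0.1175 tilt [ 0.001 -0.001]
t 11.97 pos [0.5487 0.0171 0.1175] F [ 0.2 -3.3  0.8] w 0.0112
shift [ 0.49  0.   -0.  ] rot [0.01 0.01 0.02]
```

Emit:
{"op": "move_arm", "data": {
  "increments": [
    [[0.09,0,0,0,0,0,0],[0.09,0,0,0,0,0,0],[0.08,0,0,0,0,0,0],[0.07,0,0,0,0,0,0],[0.06,0,0,0,0,0,0]]
  ]
}}

```text
time: 12.38
eef_pos: [0.5497, 0.03, 0.1174]
tcp_rot: [[0.073, 0.997, 0.001], [0.997, -0.073, -0.002], [-0.001, 0.001, -1.0]]
force: [-0.1, -2.8, 1.3]
grip_width: 0.011
```

Emit:
{"op": "move_arm", "data": {
  "increments": [
    [[0.05,0,0,0,0,0,0],[0.05,0,0,0,0,0,0]]
  ]
}}

```text
time: 12.55
eef_pos: [0.5499, 0.0332, 0.1174]
tcp_rot: [[0.073, 0.997, 0.001], [0.997, -0.073, -0.002], [-0.002, 0.001, -1.0]]
force: [-0.1, -2.9, 1.3]
grip_width: 0.011
```

Emit:
{"op": "move_arm", "data": {
  "increments": [
    [[0.05,0,0,0,0,0,0],[0.05,0,0,0,0,0,0]]
  ]
}}

```text
time: 12.72
eef_pos: [0.5502, 0.0362, 0.1174]
tcp_rot: [[0.073, 0.997, 0.001], [0.997, -0.073, -0.002], [-0.002, 0.001, -1.0]]
force: [2.4, -7.9, 1.3]
grip_width: 0.011
```

```bash
python3 tr.py
```

```text
tcp in station x,y(mm) -90.7 0.0 tool yaw rel 0.0013 z 0.1174 tilt [ 0.001 -0.002]
t 12.72 pos [0.5502 0.0362 0.1174] F [ 2.4 -7.9  1.3] w 0.011
shift [-0.14  0.    0.  ] rot [0.01 0.02 0.01]
```

The force is rising, which suggests contact with the back. I'll press a little more to confirm.

Emit:
{"op": "move_arm", "data": {
  "increments": [
    [[0.05,0,0,0,0,0,0],[0.05,0,0,0,0,0,0]]
  ]
}}

```text
time: 12.88
eef_pos: [0.5506, 0.0368, 0.1176]
tcp_rot: [[0.075, 0.997, 0.001], [0.997, -0.075, -0.008], [-0.007, 0.002, -1.0]]
force: [-2.0, -10.2, 2.8]
grip_width: 0.0114
```

```bash
python3 tr.py; python3 - <<'E'
from h import *
L=[]
for n in('scene','side'):
    c=cam(n);u=proj([.555,.10,.05],c)[0].astype(int);im=bot.read_camera(n)[u[1]-50:u[1]+50,u[0]-50:u[0]+50]
    L.append(cv2.resize(im,(390,390),interpolation=2))
save(np.hstack(L),'c4.png')
E
```

```text
tcp in station x,y(mm) -90.0 -0.4 tool yaw rel -0.0006 z 0.1176 tilt [ 0.001 -0.008]
t 12.88 pos [0.5506 0.0368 0.1176] F [ -2.  -10.2   2.8] w 0.0114
shift [-0.17 -0.01  0.  ] rot [ 0.01  0.06 -0.  ]
```

View pics/c4.png

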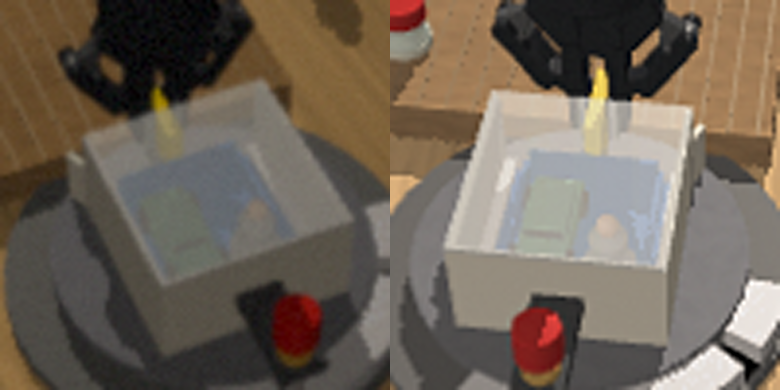

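The tool stalled at about 10 N, moving 0.7 mm of the 3 mm commanded. The tray is against the back and both models are standing, so I'll release.

Emit:
{"op": "move_arm", "data": {
  "increments": [
    [[0,0,0,0,0,0,0.2],[0,0,0,0,0,0,0.35],[0,0,0,0,0,0,0.5],[0,0,0,0,0,0,0.6],[0,0,0,0,0,0,0.6]]
  ]
}}

```text
time: 13.4
eef_pos: [0.5503, 0.0388, 0.1168]
tcp_rot: [[0.075, 0.997, -0.0], [0.997, -0.075, -0.003], [-0.003, 0.0, -1.0]]
force: [0.3, 0.7, 0.7]
grip_width: 0.0514
```

```bash
python3 tr.py; python3 - <<'E'
from h import *
im=bot.read_camera('wrist');save(im,'w6.png')
c=cam('wrist')
m=((im[...,0]>150)&(im[...,1]>130)&(im[...,2]<70)).astype(np.uint8)
n,l,s,ce=cv2.connectedComponentsWithStats(m);
for i in range(1,n):
    if s[i,4]>300:
        print(s[i]); b=back([[ce[i][0],s[i][1]+s[i][3]]],.078,c)[0][:2]
        yaw=1.496;u=np.array([np.cos(yaw),np.sin(yaw)]);print('handle end station x (home -115):',(b-[.557,.1266])@u,'y',(b-[.557,.1266])@[-u[1],u[0]])
E
```

```text
tcp in station x,y(mm) -88.1 0.1 tool yaw rel 0.0002 z 0.1168 tilt [-0.    -0.003]
t 13.4 pos [0.5503 0.0388 0.1168] F [0.3 0.7 0.7] w 0.0514
shift [-0.23  0.    0.  ] rot [0.   0.03 0.  ]
[ 268  274   30   84 2287]
handle end station x (home -115): -0.11246010499211631 y -0.0007725432421965056
```

The handle's end is at -112 mm on my axis estimate (home is -115, about ±3 mm), so the tray is home. I'm lifting away.

Emit:
{"op": "move_arm", "data": {
  "increments": [
    [[0,0,-0.3,0,0,0,0.7],[0,0,-0.6,0,0,0,0.7],[0,0,-1,0,0,0,0.7],[0,0,-1,0,0,0,0.7],[-0.5,0,-1,0,0,0,0.7]]
  ]
}}

```text
time: 13.87
eef_pos: [0.5458, 0.0266, 0.2298]
tcp_rot: [[0.071, 0.997, -0.018], [0.997, -0.071, -0.001], [-0.002, -0.018, -1.0]]
force: [0.6, -0.1, -1.1]
grip_width: 0.0597
```

Emit:
{"op": "move_arm", "data": {
  "increments": [
    [[-1,0,-0.5,0,0,0,0.7],[-1,0,0,0,0,0,0.7],[-0.5,0,0,0,0,0,0.7],[0,0,0,0,0,0,0.7],[0,0,0,0,0,0,0.7]]
  ]
}}

```text
time: 14.28
eef_pos: [0.5426, -0.0514, 0.2614]
tcp_rot: [[0.069, 0.998, 0.002], [0.998, -0.069, -0.003], [-0.003, 0.003, -1.0]]
force: [1.1, -0.7, 0.5]
grip_width: 0.0601
```

```bash
python3 - <<'E'
from h import *
L=[]
for n in('scene','side'):
    c=cam(n);u=proj([.555,.12,.05],c)[0].astype(int);im=bot.read_camera(n)[u[1]-60:u[1]+60,u[0]-60:u[0]+60]
    L.append(cv2.resize(im,(390,390),interpolation=2))
save(np.hstack(L),'c5.png')
E
```

```text
(no output)
```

View pics/c5.png

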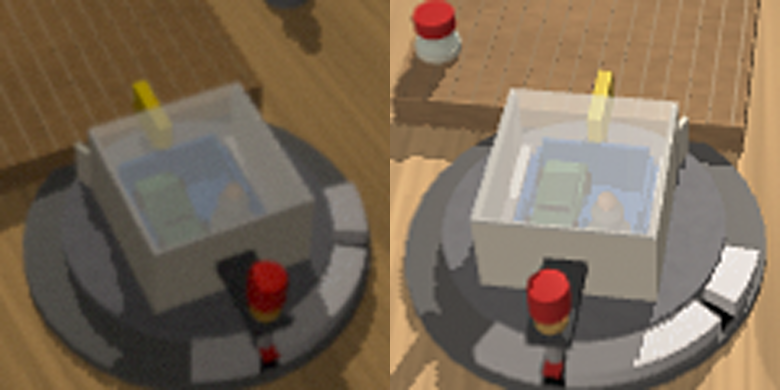

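```bash
python3 - <<'E'
from h import *
st=np.load('st.npy')
for n,q in(('scene',(140,83)),('side',(605,72))):
    c=cam(n);u=proj([.555,.12,.05],c)[0].astype(int)-60+(np.array(q)+.5)/3.25-.5
    b=back(u,.078,c)[0][:2]-st[:2];C,S=np.cos(st[2]),np.sin(st[2]);print(n,C*b[0]+S*b[1],-S*b[0]+C*b[1])
E
```

```text
scene -0.1099308089633529 6.914643318539984e-05
side -0.14716800309328876 0.3018603639357867
```

```bash
python3 - <<'E'
from h import *
print(bot.read_state()['time'],bot.sign_off())
E
```

```text
the job is handed in; nothing more can be done
14.3833 None
```

The job is handed in after about 14.4 s of robot time: the hood is in the loading position and the tray is home with both models on it. The system gives no verdict, so this rests on my own checks.

**Hood and pin:** I gripped the red knob, lifted it about 21 mm and swung the hood about 60° clockwise. I then lowered the pin into the red-marked hole. The spring kept pulling down the whole way, and the tool ended within 2 mm of where it had gripped the pin fully down.

**Tray:** I slid it by its handle along the pad into the slots with no noticeable side force. It stopped against the back at about 10 N, moving 0.7 mm of the last 3 mm commanded. Then I released it and backed away.

**Last checks:**
- The final pictures show the knob in line with the red mark, the tray in the hood and both models upright.
- The nearby red-lid jar looks unmoved. I did not measure any of the other bench items at the end.
- The gripper is clear, with no meaningful force on it.

**Where the numbers disagreed:** the handle's end measured -112 mm in the wrist camera and -110 mm in the scene camera, where -115 mm is fully home. I put that down to calibration and axis error of 3–5 mm, since both read further in than home. A third check with the side camera failed because I used the wrong crop offset, and I did not repeat it.

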